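Turn the clip caddy's lid to the yellow pot

TASK

Each round caddy on the bakery counter holds five pots of coloured bread-bag clips under one turning lid with a grip bar and a single round opening. On the caddy with the white lid, turn the lid until the opening sits squarely over the yellow pot, then let go. Leave the lid of the dark caddy as it is.

Things in the scene. Friction and masses are not known exactly. Their poses are not given: they have to be found in the camera images.
- white_lid: White round lid, 126 mm across, 4 mm thick. Origin on its upright turning axis at its underside, 52 mm above the counter; z up, x toward its opening. Across the axis stands a pale wooden grip bar: 56 mm along x, 14 mm thick along y, top 34 mm above the origin. Turns either way, no stop within a full turn, friction 0.05 N m, stays where left, cannot be lifted off. The caddy is stuck to the counter.
- white_opening (a point): Middle of the one round opening in the white lid: a hole 30 mm across, 45 mm from the turning axis along the lid's x; this point is level with the lid's top (56 mm above the counter). At the start it lies over the red pot.
- pot_yellow: Yellow pot of the white caddy, 50 mm across, 42 mm high, full of yellow clips. Origin at the centre of its underside, 8 mm above the counter, 47 mm from the turning axis. Fixed in the caddy with four others (red, green, blue, purple), 72 degrees apart; all stick out 9 mm beyond the lid's edge, so their colours show from above. Yellow is next to red, on either side of it.
- dark_opening (a point): Middle of the same kind of opening in the lid of the other caddy, which has the same size and shape but a black lid, a black base and a steel grip bar (it too has a yellow pot). That lid is not to be turned. Point 45 mm from its axis, 56 mm above the counter.

How it is judged (in metres and radians):
At the end, for the whole second after the job is handed in: The middle of the white lid's opening is within 12 mm, seen from above, of the middle of the white caddy's yellow pot (the lid is within about 15 degrees of straight over it), and stays there (horizontal distance between white_opening and pot_yellow below 0.012 m); the robot touches nothing.
It fails at once if the dark caddy's lid is turned (its opening moves more than 10 mm) (distance of dark_opening from where it was at the start of the episode above 0.01 m).
It also fails if it takes over 32 s, if anything falls off the work surface, if the arm or the gripper's body presses on something with over 40 N, if the wrist force passes 120 N, or if a joint passes its speed limit or range.

ROBOT

A 7-joint arm with a two-finger parallel gripper is mounted at the origin on a cart in front of the work surface, level with it; the furniture and walls round the work are solid. World frame = base frame: x ahead of the robot, y to its left, z up, the work surface at z = 0. Lengths are in mm, angles in rad, forces in N, time in s.
With the tool pointing down it reaches from about 425 to 1025 mm from the base axis. Payload 9.4 kg.
Tool frame: the origin (TCP) lies at the very end of the fingers, on their centre line; the grasp point (between the pads) lies 19 mm behind it (bot.tcp_to_grasp is the distance from the TCP to the grasp point, in mm); z points along the fingers, y is the line along which they close (so a half turn about z gives the same grasp; the last joint's range is limited). The gripper opens to 85 mm and grips with 20 to 120 N. Pads are 22 mm wide; open, the fingers measure 114 mm over their backs; the gripper's body (76 mm by 85 mm) begins 54 mm behind the grasp point. The pads swing forward as they close: fully open they stand 13 mm farther back than shut.
Start: joints at [1.261, 0.599, -0.003, 1.599, 0.002, 0.943, -0.08], TCP at [167.248, -705.445, 197.775] pointing down, gripper open.
Joint ranges: [-2.57, 2.57], [-0.35, 1.97], [-1.29, 1.29], [0.11, 2.56], [-1.05, 4.19], [0.11, 1.86], [-2.63, 2.63]. Speed limits (rad/s): [2.22, 2.22, 3.01, 3.01, 3.14, 3.14, 3.14].

INTERFACE

Orientations are given as a unit quaternion [x, y, z, w].
In Python, from bench import bot gives the robot as it stands.
- The arm moves only by the tool drive_tool, never from a script. Its argument "deltas" is a list of rows, each an object with "linear": the shift along the tool's x, y, z in cm, a list of three; "turn": the turn, a rotation vector about the tool's x, y, z in rad, a list of three. A call has exactly 8 rows; each row is the pose to reach, as a shift and turn from the pose commanded when the call began, along the tool's axes at that moment; what a row does not reach only later rows make up. A row lasts 1/10 s, in which the tool goes at most 50 mm and 8.59 degrees, less where a joint would pass 70% of its speed; a pose out of reach is approached as far as the arm can. A call with a gripper value outside its range is refused whole. "gripper" is the opening, from 0 (shut) to 1 (fully open), set as the call begins (left out, the last holds). The fingers move at their own pace and stop on an object; the grip force is fixed at half the most. Time passes only in rows, so rows that repeat a pose let the fingers close, or fill a call up. It gives the time, the measured TCP pose, the force, the opening and the grip force at its end, in the units of the state.
- bot.observe(): the state, without advancing time (a new reading comes with each control period).
- bot.camera(name): name is "scene" or "top"; returns a dict with "frame" (480x640x3 uint8, red, green, blue), "fx", "fy", "cx", "cy" (pixels), "extrinsics" (4x4, takes a point from camera to world coordinates). Camera axes: x right, y down, z forward; pixel columns grow to the right and rows downward; lengths in mm; the calibration is good to about 2 mm. A picture is of the moment at which its call begins. There is no depth.
- bot.job_done(): hands the job in; it is judged then, once.
Trained networks look in a picture, given as the dict that the camera call returned (one of the last four; its "shot" number tells which), for a name from the list of things; names that differ only in an ending like _2 or _b are one class to them, and where a whole thing is asked for, a point or a joint stands for the part that bears it (a point fixed in the world has none). Each returns a list of dicts, best first, with "score" (0 to 1); they miss things now and then, are a little off and sometimes report something else, mostly with a low value. They report only what shows in the picture. A call takes as long as a camera call.
- bot.look_for(target, picture): "rect" ([centre column, centre row, width, height] in pixels, round what is visible of it).
The state is a dict: "time_s": time; "qpos": joint angles; "joint_vel": joint speeds; "joint_torque": joint torques, N m; "tcp_pos": TCP position; "tool_rot": TCP orientation; "ft_force": force on the tool from outside, world axes, zero at the start; "wrist_torque": the same for the moment, N m; "grip_width": finger opening in mm; "grasp_force": force on a finger pad.
Only numpy, scipy, OpenCV 4.12 (cv2) and the standard library are available. Lean on these libraries where they do the work, as an engineer would, in place of code of your own. Each camera call takes 0.05 s, during which the arm holds its last target. There are 200 camera calls.

## Working session

There is one attempt and no reset: what is moved stays moved. The work goes in short steps, Python scripts to look and compute and a tool call to move; the robot and the scene stay as the last step left them, time stands still between calls to the robot, and variables do not carry over. Pictures are saved under pics/ and viewed, at most 10 in all, crops included, and the job is handed in when it is done.

Besides the shell and the picture viewer there is one more tool, called after "Call:" by a JSON object that holds its "op" and its "data", one argument or row to a line. drive_tool: Moves the arm, as the interface text tells. Its arguments: {"type":"object","properties":{"deltas":{"type":"array","items":{"type":"object","properties":{"linear":{"type":"array","items":{"type":"number"}},"turn":{"type":"array","items":{"type":"number"}}}}},"gripper":{"type":"number"}},"required":["deltas"]}

```bash
mkdir -p pics
python3 - <<'E'
from bench import bot
import cv2
s=bot.observe();print(s['time_s'],s['tcp_pos'],s['tool_rot'],s['grip_width'])
for n in("top","scene"):
    p=bot.camera(n);cv2.imwrite(f'pics/{n}0.png',p['frame'][:,:,::-1])
    print(n,p['fx'],p['fy'],p['cx'],p['cy'],p['extrinsics'])
    for t in("white_lid","white_opening","pot_yellow","dark_opening"):
        print(t,[(d['rect'],d['score']) for d in bot.look_for(t,p)][:4])
E
```

```text
0.0 [ 167.10453372 -704.94251921  196.91592106] [ 9.93230120e-01  1.16160814e-01 -1.58398216e-04 -7.53713561e-04] 85.48432304262171
top 595.0362704844624 595.0362704844624 319.14182876832893 244.180983326622 [[ 1.44444582e-02 -9.96713486e-01  7.97093734e-02  4.77171193e+02]
 [-9.99587855e-01 -1.63719658e-02 -2.35813445e-02  2.49239951e+02]
 [ 2.48088432e-02 -7.93359018e-02 -9.96539179e-01  9.24970395e+02]
 [ 0.00000000e+00  0.00000000e+00  0.00000000e+00  1.00000000e+00]]
white_lid []
white_opening [([214.7, 242.5, 86.3, 88.8], 0.58)]
pot_yellow []
dark_opening [([418.9, 244.6, 88.5, 84.1], 0.66)]
scene 497.5885795590184 497.5885795590184 311.00593432753726 234.33488318807915 [[-5.32221804e-01 -6.12294248e-01  5.84667175e-01  4.83327198e+01]
 [-8.46586912e-01  3.80404309e-01 -3.72267596e-01  5.47898576e+02]
 [ 5.52739502e-03 -6.93100510e-01 -7.20819764e-01  6.71827282e+02]
 [ 0.00000000e+00  0.00000000e+00  0.00000000e+00  1.00000000e+00]]
white_lid [([227.7, 274.0, 79.0, 59.8], 0.91)]
white_opening [([229.6, 274.5, 81.3, 61.4], 0.87)]
pot_yellow []
dark_opening [([376.9, 205.9, 73.5, 45.7], 0.65)]
```

Run:
```python
import cv2,numpy as np
a=cv2.imread('pics/top0.png')[180:310,150:480]
cv2.imwrite('pics/c.png',cv2.resize(a,None,fx=2.4,fy=2.4,interpolation=cv2.INTER_CUBIC))
```

```text
(no output)
```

View pics/c.png

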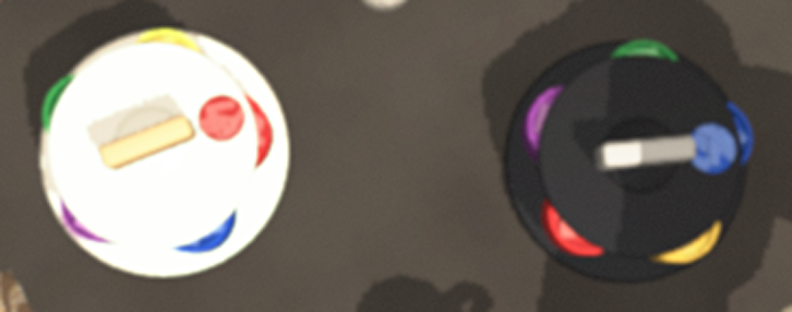

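View pics/scene0.png

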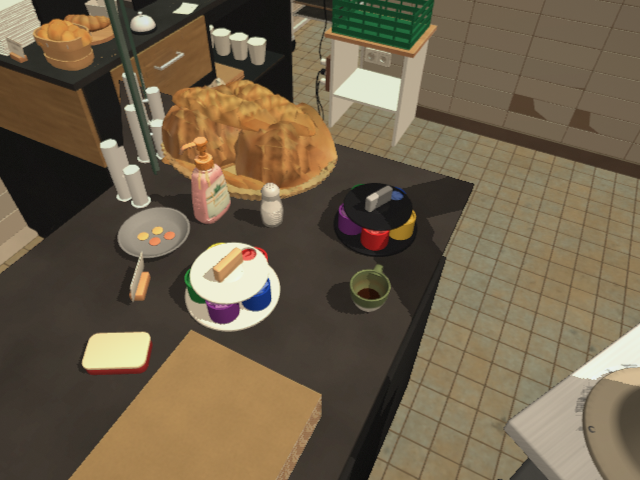

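Top view crop: the white lid is centred near crop (150,145), its opening at (221,117) over red, and yellow sits at (172,38), which is counter-clockwise from red seen from above. The dark caddy is on the right.

```bash
cat > h.py <<'E'
import numpy as np,cv2
from bench import bot
def world(p,u,v,z):
    E=np.array(p['extrinsics']);d=E[:3,:3]@np.array([(u-p['cx'])/p['fx'],(v-p['cy'])/p['fy'],1.])
    return (E[:3,3]+d*(z-E[2,3])/d[2])[:2]
H={'red':((0,8),(172,180)),'yellow':((22,32),),'green':((50,80),),'blue':((105,124),),'purple':((138,160),)}
def blobs(p,win=(165,275,188,298)):
    a,b,c,d=win;h=cv2.cvtColor(p['frame'],cv2.COLOR_RGB2HSV);out={}
    for k,rs in H.items():
        m=np.zeros(h.shape[:2],np.uint8)
        for lo,hi in rs: m|=cv2.inRange(h,(lo,110,60),(hi,255,255))
        w=np.zeros_like(m);w[c:d,a:b]=m[c:d,a:b]
        n,_,st,ce=cv2.connectedComponentsWithStats(w)
        out[k]=[(int(st[i,4]),ce[i].round(1)) for i in range(1,n) if st[i,4]>=15]
    return out
def toolshift(s,target):
    from scipy.spatial.transform import Rotation as R
    return R.from_quat(s['tool_rot']).inv().apply(np.array(target)-s['tcp_pos'])/10
E
python3 - <<'E'
from h import *
p=bot.camera('top')
ax=world(p,150+149/2.4,180+142/2.4,86);print('axis bar',ax)
op=world(p,150+221/2.4,180+117/2.4,56);print('op',op,op-ax,np.hypot(*(op-ax)),np.degrees(np.arctan2(*(op-ax)[::-1])))
e1=world(p,150+105/2.4,180+157/2.4,86);e2=world(p,150+192/2.4,180+128/2.4,86);print('bar',np.hypot(*(e2-e1)),np.degrees(np.arctan2(*(e2-e1)[::-1])))
for k,v in blobs(p).items():
  for n,c in v:
    w=world(p,*c,50)-ax;print(k,n,c,w.round(1),np.hypot(*w).round(1),np.degrees(np.arctan2(w[1],w[0])).round(1))
s=bot.observe()
for t in([480,-540,300],[660,0,300],[ax[0],ax[1],300]):print(toolshift(s,t).round(1))
E
```

```text
axis bar [548.88737378 380.4125448 ]
op [567.47980518 341.81801496] [ 18.59243139 -38.59452984] 42.83942388457975 -64.27814034944099
bar 53.47888318829571 -70.40459095329143
red 255 [241.8 228.6] [ 19.4 -37.5] 42.3 -62.6
red 111 [258.7 234.4] [ 11.3 -62.6] 63.6 -79.8
yellow 100 [218.9 194.5] [69.5 -2.5] 69.6 -2.1
green 74 [171.5 220.7] [29.3 65.9] 72.1 66.0
blue 107 [237.6 279.1] [-55.  -33.2] 64.2 -148.8
purple 27 [181.1 273.6] [-48.2  49.3] 68.9 134.4
[ 34.3  -8.9 -10.2]
[ 64.2 -57.3 -10.2]
[ 62.2 -96.9 -10.2]
```

Call:
{"op": "drive_tool", "data": {
  "deltas": [
    {"linear":[2,-0.5,-3],"turn":[0,0,-0.06]},
    {"linear":[6,-1.5,-6],"turn":[0,0,-0.12]},
    {"linear":[10.5,-2.5,-9],"turn":[0,0,-0.18]},
    {"linear":[15,-4,-10.2],"turn":[0,0,-0.25]},
    {"linear":[20,-5,-10.2],"turn":[0,0,-0.31]},
    {"linear":[25,-6.5,-10.2],"turn":[0,0,-0.37]},
    {"linear":[30,-8,-10.2],"turn":[0,0,-0.44]},
    {"linear":[34.3,-8.9,-10.2],"turn":[0,0,-0.5]}
  ]
}}

```text
time_s: 1.35
tcp_pos: [478.6, -540.0, 300.2]
tool_rot: [0.933, 0.36, 0.0, 0.0]
ft_force: [-0.3, -1.1, -0.1]
grip_width: 85.2
grasp_force: 0.0
```

Run:
```python
from h import *
s=bot.observe();print(s['time_s'],s['tcp_pos'],s['tool_rot'],s['ft_force'],s['qpos'])
for t in([640,-200,300],[650,100,300],[549.5,382.5,300]):print(toolshift(s,t).round(1))
```

```text
1.35 [ 478.56665893 -539.98628144  300.20739473] [9.33139063e-01 3.59515585e-01 7.91640863e-06 1.81857418e-04] [-0.34046933 -1.10759624 -0.0813151 ] [ 0.86369517  0.51912762 -0.15814451  1.48469759  0.08609678  1.14422742
 -0.14486413]
[ 34.8 -14.4   0. ]
[ 55.7 -36.    0. ]
[ 67.2 -63.6  -0. ]
```

Call:
{"op": "drive_tool", "data": {
  "deltas": [
    {"linear":[4,-1.6,0],"turn":[0,0,-0.06]},
    {"linear":[8.5,-3.5,0],"turn":[0,0,-0.12]},
    {"linear":[13,-5.5,0],"turn":[0,0,-0.18]},
    {"linear":[17.5,-7.3,0],"turn":[0,0,-0.25]},
    {"linear":[22,-9.2,0],"turn":[0,0,-0.31]},
    {"linear":[26.5,-11,0],"turn":[0,0,-0.37]},
    {"linear":[31,-13,0],"turn":[0,0,-0.44]},
    {"linear":[34.8,-14.4,0],"turn":[0,0,-0.5]}
  ]
}}

```text
time_s: 2.15
tcp_pos: [640.3, -198.3, 300.2]
tool_rot: [0.815, 0.58, 0.0, -0.0]
ft_force: [-0.2, 0.0, -0.8]
grip_width: 85.3
grasp_force: 0.0
```

Run:
```python
from h import *
s=bot.observe();print(s['time_s'],s['tcp_pos'],s['tool_rot'],s['ft_force'],s['qpos'])
for t in([640,120,300],[549.5,382.5,300]):print(toolshift(s,t).round(1))
```

```text
2.15 [ 640.29896175 -198.28647745  300.1643481 ] [ 8.14653481e-01  5.79947885e-01  3.93162982e-04 -4.06354811e-05] [-0.1929417   0.01865851 -0.81354694] [ 0.43861941  0.46287844 -0.33964383  1.6013189   0.16656098  1.10556412
 -0.27626113]
[ 30.1 -10.4   0. ]
[ 51.9 -27.6   0. ]
```

Call:
{"op": "drive_tool", "data": {
  "deltas": [
    {"linear":[3.8,-1.3,0],"turn":[0,0,-0.06]},
    {"linear":[7.6,-2.6,0],"turn":[0,0,-0.12]},
    {"linear":[11.4,-3.9,0],"turn":[0,0,-0.18]},
    {"linear":[15.2,-5.2,0],"turn":[0,0,-0.25]},
    {"linear":[19,-6.5,0],"turn":[0,0,-0.31]},
    {"linear":[22.7,-7.8,0],"turn":[0,0,-0.37]},
    {"linear":[26.4,-9.1,0],"turn":[0,0,-0.44]},
    {"linear":[30.1,-10.4,0],"turn":[0,0,-0.5]}
  ]
}}

```text
time_s: 2.95
tcp_pos: [641.0, 118.3, 300.0]
tool_rot: [0.647, 0.763, 0.0, 0.0]
ft_force: [0.8, -0.4, 0.4]
grip_width: 85.2
grasp_force: 0.0
```

Run:
```python
from h import *
s=bot.observe();print(s['time_s'],s['tcp_pos'],s['tool_rot'],s['ft_force'],s['qpos'])
for t in([549.5,382.5,230],[549.5,382.5,62]):print(toolshift(s,t).round(1))
```

```text
2.95 [641.04045139 118.34174287 299.97402108] [6.46640974e-01 7.62794473e-01 4.84462442e-05 2.00006569e-04] [ 0.82653254 -0.37279485  0.38726209] [ 0.06862308  0.46039016 -0.50970994  1.63686191  0.24503673  1.10814028
 -0.3422842 ]
[27.6 -4.7  7. ]
[27.6 -4.7 23.8]
```

Call:
{"op": "drive_tool", "data": {
  "deltas": [
    {"linear":[4,-0.7,0],"turn":[0,0,-0.03]},
    {"linear":[8,-1.4,0],"turn":[0,0,-0.06]},
    {"linear":[12,-2.1,0.5],"turn":[0,0,-0.09]},
    {"linear":[16,-2.8,2],"turn":[0,0,-0.12]},
    {"linear":[20,-3.5,4],"turn":[0,0,-0.15]},
    {"linear":[24,-4.2,6],"turn":[0,0,-0.18]},
    {"linear":[27.6,-4.7,7],"turn":[0,0,-0.19]},
    {"linear":[27.6,-4.7,7],"turn":[0,0,-0.19]}
  ]
}}

```text
time_s: 3.75
tcp_pos: [546.2, 387.4, 228.3]
tool_rot: [0.569, 0.822, -0.0, -0.002]
ft_force: [-0.2, -0.2, -0.1]
grip_width: 85.6
grasp_force: 0.0
```

Run:
```python
from h import *
s=bot.observe();print(s['time_s'],s['tcp_pos'],s['tool_rot'],s['ft_force'],s['qpos'])
print(toolshift(s,[549.5,382.5,62]).round(2))
for n in('top','scene'):
  p=bot.camera(n);f=p['frame'][:,:,::-1]
  cv2.imwrite(f'pics/{n}1.png',f)
a=cv2.imread('pics/top1.png')[150:330,110:350];b=cv2.imread('pics/scene1.png')[150:330,130:370]
cv2.imwrite('pics/d1.png',cv2.resize(np.hstack([a,b]),None,fx=1.66,fy=1.66))
```

```text
3.75 [546.23198272 387.43400038 228.34169063] [ 5.69149772e-01  8.22231479e-01 -8.91358272e-05 -1.98110387e-03] [-0.22185121 -0.22994768 -0.07662388] [-0.34093885  0.55684943 -0.56086195  1.67769492  0.33467254  1.00559451
 -0.65533074]
[-0.63  0.17 16.63]
```

View pics/d1.png

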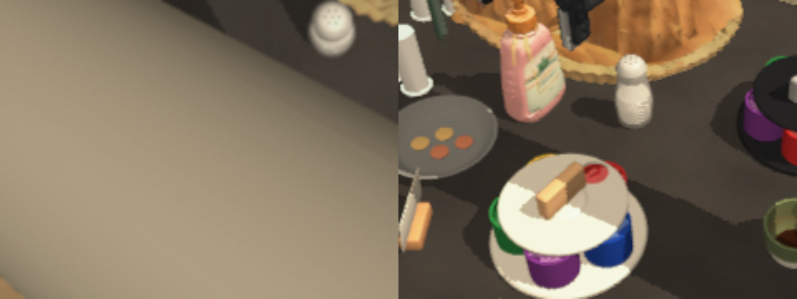

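Scene view: the bar centre on the white lid is near pixel (229,264) and the bottle stands behind. The top view is blocked by the arm. I'll cross-check the axis and the bottle clearance.

Run:
```python
from h import *
p=bot.camera('scene')
f=lambda x,y:(130+(x-398)/1.66,150+y/1.66)
print('bar',world(p,*f(562,189),86))
print('ends',world(p,*f(547,202),86),world(p,*f(576,175),86))
print('bottle',world(p,*f(528,117),0),'shaker',world(p,*f(632,122),0))
s=bot.observe();print(s['tcp_pos'],s['tool_rot'])
cv2.imwrite('pics/z.png',cv2.resize(p['frame'][225:335,170:295,::-1],None,fx=5,fy=5,interpolation=cv2.INTER_CUBIC))
```

```text
bar [536.95499513 386.76297273]
ends [530.02550503 405.22586061] [545.71775704 367.99999017]
bottle [728.65927974 348.89405944] shaker [658.00871811 250.66156372]
[550.61822057 381.23737026 229.74065855] [ 5.72456492e-01  8.19935009e-01 -2.37758720e-04  2.98105342e-04]
```

View pics/z.png

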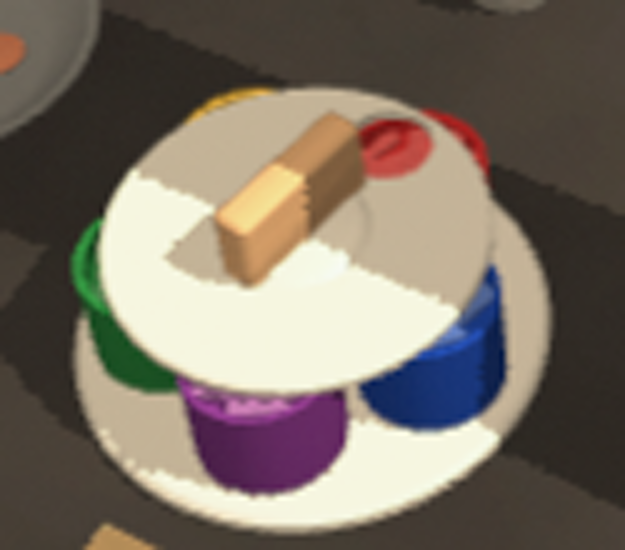

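The top face of the bar runs from about (228,222) to (348,128) in the crop, and the lid ellipse is centred near (296,241).

Run:
```python
from h import *
p=bot.camera('scene')
f=lambda x,y:(170+x/5,225+y/5)
a,b=world(p,*f(228,222),86),world(p,*f(348,128),86)
print('bar',(a+b)/2,b-a,np.hypot(*(b-a)),np.degrees(np.arctan2(*(b-a)[::-1])))
print('lid',world(p,*f(296,241),56)); 
o=world(p,*f(395,149),56);print('op',o)
s=bot.observe();print(s['tcp_pos'],s['tool_rot'],toolshift(s,[549.5,382.5,62]).round(2))
```

```text
bar [545.20258288 384.49399078] [ 15.39007474 -48.40103886] 50.788925593621606 -72.36090088361526
lid [543.89245074 386.47565111]
op [562.17383932 341.7019194 ]
[551.12996975 380.57110451 229.96162568] [ 5.73004863e-01  8.19551832e-01 -1.04618784e-04  4.58818569e-04] [ 0.25 -0.09 16.8 ]
```

Call:
{"op": "drive_tool", "data": {
  "deltas": [
    {"linear":[0.1,0,2],"turn":[0,0,0]},
    {"linear":[0.2,-0.1,5],"turn":[0,0,0]},
    {"linear":[0.3,-0.1,8],"turn":[0,0,0]},
    {"linear":[0.4,-0.2,11],"turn":[0,0,0]},
    {"linear":[0.4,-0.2,13.5],"turn":[0,0,0]},
    {"linear":[0.4,-0.2,15.5],"turn":[0,0,0]},
    {"linear":[0.4,-0.2,16.7],"turn":[0,0,0]},
    {"linear":[0.4,-0.2,16.7],"turn":[0,0,0]}
  ]
}}

```text
time_s: 4.75
tcp_pos: [547.3, 383.2, 61.7]
tool_rot: [0.573, 0.82, -0.001, -0.0]
ft_force: [-0.4, 0.1, -0.2]
grip_width: 85.7
grasp_force: 0.0
```

Call:
{"op": "drive_tool", "data": {
  "deltas": [
    {"linear":[0,0,0],"turn":[0,0,0]},
    {"linear":[0,0,0],"turn":[0,0,0]},
    {"linear":[0,0,0],"turn":[0,0,0]},
    {"linear":[0,0,0],"turn":[0,0,0]},
    {"linear":[0,0,0],"turn":[0,0,0]},
    {"linear":[0,0,0],"turn":[0,0,0]},
    {"linear":[0,0,0],"turn":[0,0,0]},
    {"linear":[0,0,0],"turn":[0,0,0]}
  ],
  "gripper": 0.3
}}

```text
time_s: 5.55
tcp_pos: [547.0, 384.8, 62.7]
tool_rot: [0.572, 0.82, -0.0, -0.0]
ft_force: [-0.9, -0.3, 0.1]
grip_width: 25.7
grasp_force: 0.0
```

Run:
```python
from h import *
p=bot.camera('scene');cv2.imwrite('pics/z2.png',cv2.resize(p['frame'][175:335,150:320,::-1],None,fx=3.5,fy=3.5,interpolation=cv2.INTER_CUBIC))
s=bot.observe();print(s['time_s'],s['tcp_pos'],s['ft_force'],s['grip_width'],s['wrist_torque'])
```

```text
5.6 [546.97869089 384.82263929  62.6921905 ] [-0.05952338 -0.78274495 -0.25514703] 25.662891424715326 [-0.02447143  0.02947425 -0.05932986]
```

View pics/z2.png

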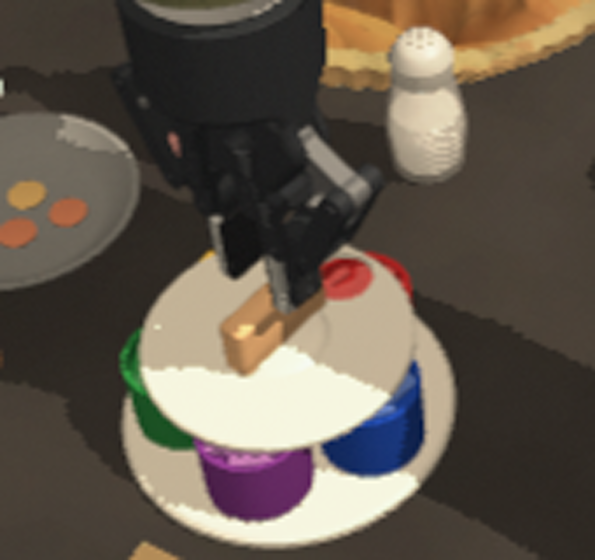

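The fingers straddle the bar near its middle, so I'll close them.

Call:
{"op": "drive_tool", "data": {
  "deltas": [
    {"linear":[0,0,0],"turn":[0,0,0]},
    {"linear":[0,0,0],"turn":[0,0,0]},
    {"linear":[0,0,0],"turn":[0,0,0]},
    {"linear":[0,0,0],"turn":[0,0,0]},
    {"linear":[0,0,0],"turn":[0,0,0]},
    {"linear":[0,0,0],"turn":[0,0,0]},
    {"linear":[0,0,0],"turn":[0,0,0]},
    {"linear":[0,0,0],"turn":[0,0,0]}
  ],
  "gripper": 0
}}

```text
time_s: 6.4
tcp_pos: [547.0, 384.8, 62.7]
tool_rot: [0.572, 0.82, -0.0, -0.0]
ft_force: [-0.3, -1.0, 0.2]
grip_width: -0.1
grasp_force: 0.0
```

Run:
```python
from h import *
s=bot.observe();print(s['time_s'],s['tcp_pos'],s['tool_rot'],s['ft_force'],s['grip_width'],s['grasp_force'],s['wrist_torque'])
```

```text
6.4 [547.01844646 384.77573883  62.74524189] [ 5.72396316e-01  8.19977107e-01 -3.76036897e-05 -5.69059870e-06] [-0.2714788  -0.99994644  0.17843966] -0.11266352903993962 0.0 [ 0.06268317  0.02560627 -0.01498903]
```

The gripper closed fully without gripping the bar. I'll look again.

Run:
```python
from h import *
p=bot.camera('scene');cv2.imwrite('pics/z3.png',cv2.resize(p['frame'][175:335,150:320,::-1],None,fx=3.5,fy=3.5,interpolation=cv2.INTER_CUBIC))
E=np.linalg.inv(p['extrinsics'])
for q in ([547,384.8,62.7],[547,384.8,86],[547,384.8,56]):
  c=(E@np.array(q+[1]))[:3];print((p['fx']*c[0]/c[2]+p['cx']-150)*3.5,(p['fy']*c[1]/c[2]+p['cy']-175)*3.5)
```

```text
275.89929950637986 328.30045220034026
269.9521569923288 294.6047273613667
277.5629738504599 337.72661153439685
```

View pics/z3.png

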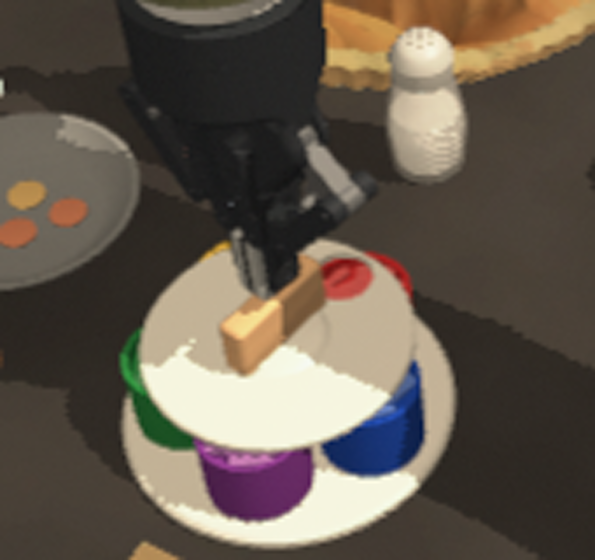

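The closed fingertips appear over the bar's top face at crop (270,298). That puts the tip near z≈86–88 in the picture, although the reading says 62.7. I'll do a gentle downward probe to see which is right.

Call:
{"op": "drive_tool", "data": {
  "deltas": [
    {"linear":[0,0,0.05],"turn":[0,0,0]},
    {"linear":[0,0,0.1],"turn":[0,0,0]},
    {"linear":[0,0,0.15],"turn":[0,0,0]},
    {"linear":[0,0,0.2],"turn":[0,0,0]},
    {"linear":[0,0,0.25],"turn":[0,0,0]},
    {"linear":[0,0,0.3],"turn":[0,0,0]},
    {"linear":[0,0,0.3],"turn":[0,0,0]},
    {"linear":[0,0,0.3],"turn":[0,0,0]}
  ]
}}

```text
time_s: 7.25
tcp_pos: [547.0, 384.8, 59.7]
tool_rot: [0.572, 0.82, -0.0, -0.0]
ft_force: [0.1, -0.3, 0.3]
grip_width: -0.4
grasp_force: 0.0
```

Call:
{"op": "drive_tool", "data": {
  "deltas": [
    {"linear":[0,0,0.05],"turn":[0,0,0]},
    {"linear":[0,0,0.1],"turn":[0,0,0]},
    {"linear":[0,0,0.15],"turn":[0,0,0]},
    {"linear":[0,0,0.2],"turn":[0,0,0]},
    {"linear":[0,0,0.25],"turn":[0,0,0]},
    {"linear":[0,0,0.3],"turn":[0,0,0]},
    {"linear":[0,0,0.3],"turn":[0,0,0]},
    {"linear":[0,0,0.3],"turn":[0,0,0]}
  ]
}}

```text
time_s: 8.05
tcp_pos: [547.0, 384.8, 56.7]
tool_rot: [0.572, 0.82, -0.0, -0.0]
ft_force: [0.1, 0.1, 0.3]
grip_width: 0.4
grasp_force: 0.0
```

Run:
```python
from h import *
s=bot.observe();print(s['time_s'],s['tcp_pos'],s['ft_force'])
p=bot.camera('scene')
cv2.imwrite('pics/z4.png',cv2.resize(p['frame'][225:315,190:290,::-1],None,fx=6,fy=6,interpolation=cv2.INTER_CUBIC))
```

```text
8.05 [547.01429718 384.80561096  56.73678763] [0.12787625 0.14117875 0.28330379]
```

View pics/z4.png

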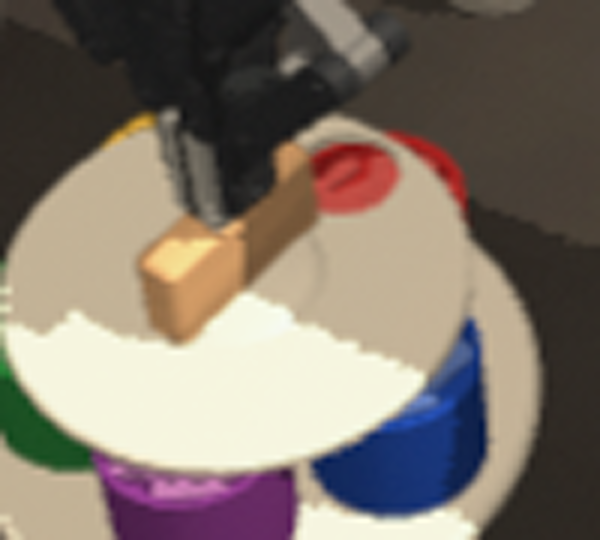

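The tips are still just over the bar's top face, at crop (220,225), with no contact. The true tip height is therefore about 30 mm above the reading. I'll open, then descend past the bar in small steps, watching the force.

Call:
{"op": "drive_tool", "data": {
  "deltas": [
    {"linear":[0,0,0],"turn":[0,0,0]},
    {"linear":[0,0,0],"turn":[0,0,0]},
    {"linear":[0,0,0],"turn":[0,0,0]},
    {"linear":[0,0,0],"turn":[0,0,0]},
    {"linear":[0,0,0.2],"turn":[0,0,0]},
    {"linear":[0,0,0.4],"turn":[0,0,0]},
    {"linear":[0,0,0.6],"turn":[0,0,0]},
    {"linear":[0,0,0.8],"turn":[0,0,0]}
  ],
  "gripper": 0.5
}}

```text
time_s: 8.9
tcp_pos: [546.9, 384.8, 48.5]
tool_rot: [0.572, 0.82, -0.0, -0.0]
ft_force: [0.1, -0.1, -0.3]
grip_width: 43.1
grasp_force: 0.0
```

Call:
{"op": "drive_tool", "data": {
  "deltas": [
    {"linear":[0,0,0.1],"turn":[0,0,0]},
    {"linear":[0,0,0.2],"turn":[0,0,0]},
    {"linear":[0,0,0.3],"turn":[0,0,0]},
    {"linear":[0,0,0.4],"turn":[0,0,0]},
    {"linear":[0,0,0.5],"turn":[0,0,0]},
    {"linear":[0,0,0.6],"turn":[0,0,0]},
    {"linear":[0,0,0.7],"turn":[0,0,0]},
    {"linear":[0,0,0.8],"turn":[0,0,0]}
  ]
}}

```text
time_s: 9.7
tcp_pos: [547.0, 384.8, 40.7]
tool_rot: [0.572, 0.82, -0.0, 0.0]
ft_force: [-0.7, 0.3, 0.2]
grip_width: 42.8
grasp_force: 0.0
```

Call:
{"op": "drive_tool", "data": {
  "deltas": [
    {"linear":[0,0,0.1],"turn":[0,0,0]},
    {"linear":[0,0,0.1],"turn":[0,0,0]},
    {"linear":[0,0,0.2],"turn":[0,0,0]},
    {"linear":[0,0,0.2],"turn":[0,0,0]},
    {"linear":[0,0,0.3],"turn":[0,0,0]},
    {"linear":[0,0,0.3],"turn":[0,0,0]},
    {"linear":[0,0,0.4],"turn":[0,0,0]},
    {"linear":[0,0,0.4],"turn":[0,0,0]}
  ]
}}

```text
time_s: 10.5
tcp_pos: [546.9, 384.8, 36.6]
tool_rot: [0.572, 0.82, -0.0, -0.0]
ft_force: [-0.7, 0.1, -0.4]
grip_width: 42.6
grasp_force: 0.0
```

Run:
```python
from h import *
s=bot.observe();print(s['time_s'],s['tcp_pos'],s['ft_force'],s['grip_width'])
p=bot.camera('scene')
cv2.imwrite('pics/z5.png',cv2.resize(p['frame'][225:315,190:290,::-1],None,fx=6,fy=6,interpolation=cv2.INTER_CUBIC))
```

```text
10.5 [546.9363056  384.75774549  36.61447923] [-0.68295961  0.13968237 -0.38149234] 42.551413766542076
```

View pics/z5.png

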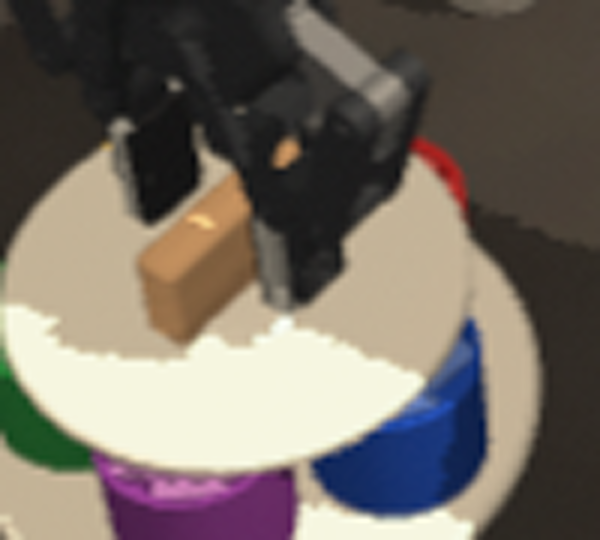

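The fingers now straddle the bar, with tips at (150,220) and (285,300), above the lid. Closing again.

Call:
{"op": "drive_tool", "data": {
  "deltas": [
    {"linear":[0,0,0],"turn":[0,0,0]},
    {"linear":[0,0,0],"turn":[0,0,0]},
    {"linear":[0,0,0],"turn":[0,0,0]},
    {"linear":[0,0,0],"turn":[0,0,0]},
    {"linear":[0,0,0],"turn":[0,0,0]},
    {"linear":[0,0,0],"turn":[0,0,0]},
    {"linear":[0,0,0],"turn":[0,0,0]},
    {"linear":[0,0,0],"turn":[0,0,0]}
  ],
  "gripper": 0
}}

```text
time_s: 11.35
tcp_pos: [550.3, 385.9, 37.4]
tool_rot: [0.573, 0.82, 0.003, 0.001]
ft_force: [8.7, 3.1, -3.0]
grip_width: 12.1
grasp_force: 60.3
```

Run:
```python
from h import *
s=bot.observe();print(s['time_s'],s['tcp_pos'],s['tool_rot'],s['ft_force'],s['grip_width'],s['grasp_force'],s['wrist_torque'],s['qpos'])
```

```text
11.35 [550.27879926 385.86628153  37.38550159] [0.57276995 0.81971156 0.00255321 0.00101513] [ 8.74526464  3.14659377 -2.96280049] 12.097015953321115 60.25433421134949 [ 0.46445937 -1.7842906   0.06789474] [-0.41926453  0.75928321 -0.43971596  1.82600643  0.49845329  0.66209598
 -0.80090053]
```

Call:
{"op": "drive_tool", "data": {
  "deltas": [
    {"linear":[0,0.3,0],"turn":[0,0,0]},
    {"linear":[0,0.35,0],"turn":[0,0,-0.05]},
    {"linear":[0,0.35,0],"turn":[0,0,-0.13]},
    {"linear":[0,0.35,0],"turn":[0,0,-0.22]},
    {"linear":[0,0.35,0],"turn":[0,0,-0.31]},
    {"linear":[0,0.35,0],"turn":[0,0,-0.4]},
    {"linear":[0,0.35,0],"turn":[0,0,-0.49]},
    {"linear":[0,0.35,0],"turn":[0,0,-0.56]}
  ]
}}

```text
time_s: 12.15
tcp_pos: [549.6, 385.2, 37.3]
tool_rot: [0.322, 0.947, -0.001, -0.0]
ft_force: [-4.1, -3.8, 7.9]
grip_width: 12.6
grasp_force: 61.8
```

Call:
{"op": "drive_tool", "data": {
  "deltas": [
    {"linear":[0,0,0],"turn":[0,0,-0.06]},
    {"linear":[0,0,0],"turn":[0,0,-0.15]},
    {"linear":[0,0,0],"turn":[0,0,-0.24]},
    {"linear":[0,0,0],"turn":[0,0,-0.33]},
    {"linear":[0,0,0],"turn":[0,0,-0.42]},
    {"linear":[0,0,0],"turn":[0,0,-0.5]},
    {"linear":[0,0,0],"turn":[0,0,-0.56]},
    {"linear":[0,0,0],"turn":[0,0,-0.56]}
  ]
}}

```text
time_s: 12.95
tcp_pos: [549.3, 384.4, 37.3]
tool_rot: [0.048, 0.999, -0.002, -0.001]
ft_force: [-4.7, -5.5, 10.8]
grip_width: 12.6
grasp_force: 62.2
```

Run:
```python
from h import *
s=bot.observe();print(s['time_s'],s['tcp_pos'],s['tool_rot'],s['ft_force'],s['grip_width'],s['grasp_force'],s['wrist_torque'])
```

```text
12.95 [549.29220487 384.36653155  37.25885739] [ 4.84783986e-02  9.98822674e-01 -1.64865033e-03 -6.26879561e-04] [-4.69578637 -5.45689778 10.803999  ] 12.62276030010258 62.200250029563904 [-1.39064241  0.98188036  0.03571464]
```

Call:
{"op": "drive_tool", "data": {
  "deltas": [
    {"linear":[0,0,0],"turn":[0,0,0]},
    {"linear":[0,0,0],"turn":[0,0,0]},
    {"linear":[0,0,0],"turn":[0,0,0]},
    {"linear":[0,0,0],"turn":[0,0,0]},
    {"linear":[0,0,-1],"turn":[0,0,0]},
    {"linear":[0,0,-3],"turn":[0,0,0]},
    {"linear":[0,0,-6],"turn":[0,0,0]},
    {"linear":[0,0,-10],"turn":[0,0,0]}
  ],
  "gripper": 0.6
}}

```text
time_s: 13.75
tcp_pos: [549.7, 385.8, 138.2]
tool_rot: [0.049, 0.999, -0.0, -0.001]
ft_force: [0.7, 0.6, 0.4]
grip_width: 51.2
grasp_force: 0.0
```

Call:
{"op": "drive_tool", "data": {
  "deltas": [
    {"linear":[0,0,-4],"turn":[0,0,0]},
    {"linear":[0,0,-8],"turn":[0,0,0]},
    {"linear":[0,0,-12],"turn":[0,0,0]},
    {"linear":[0,-3,-15],"turn":[0,0,0]},
    {"linear":[-1,-7,-16],"turn":[0,0,0]},
    {"linear":[-2,-11,-16],"turn":[0,0,0]},
    {"linear":[-4,-15,-16],"turn":[0,0,0]},
    {"linear":[-6,-19,-16],"turn":[0,0,0]}
  ]
}}

```text
time_s: 14.55
tcp_pos: [591.1, 189.9, 299.1]
tool_rot: [0.049, 0.999, 0.0, 0.001]
ft_force: [0.8, -0.1, -0.4]
grip_width: 51.4
grasp_force: 0.0
```

Call:
{"op": "drive_tool", "data": {
  "deltas": [
    {"linear":[-1,-4,0],"turn":[0,0,0]},
    {"linear":[-2,-8,0],"turn":[0,0,0]},
    {"linear":[-2,-12,0],"turn":[0,0,0]},
    {"linear":[-2,-16,0],"turn":[0,0,0]},
    {"linear":[-2,-20,0],"turn":[0,0,0]},
    {"linear":[-2,-24,0],"turn":[0,0,0]},
    {"linear":[-2,-28,0],"turn":[0,0,0]},
    {"linear":[-2,-32,0],"turn":[0,0,0]}
  ]
}}

```text
time_s: 15.35
tcp_pos: [579.2, -130.5, 298.7]
tool_rot: [0.049, 0.999, -0.0, 0.001]
ft_force: [0.9, -0.3, 1.1]
grip_width: 51.1
grasp_force: 0.0
```

Run:
```python
from h import *
s=bot.observe();print(s['time_s'],s['tcp_pos'],s['ft_force'])
p=bot.camera('top');a=p['frame'][180:310,150:480,::-1]
cv2.imwrite('pics/c2.png',cv2.resize(a,None,fx=2.4,fy=2.4,interpolation=cv2.INTER_CUBIC))
ax=np.array([549.3,382.8])
for k,v in blobs(p).items():
  for n,c in v:
    w=world(p,*c,52)-ax;print(k,n,c,w.round(1),np.hypot(*w).round(1),np.degrees(np.arctan2(w[1],w[0])).round(1))
```

```text
15.35 [ 579.15715831 -130.4705395   298.65837227] [ 0.8545186  -0.28499315  1.06650553]
red 112 [258.7 234.4] [ 10.7 -65.1] 66.0 -80.7
yellow 101 [218.8 194.5] [68.8 -5. ] 69.0 -4.2
yellow 75 [214.9 214.5] [39.  -0.2] 39.0 -0.2
green 73 [171.5 220.7] [28.7 63. ] 69.2 65.5
blue 108 [237.6 279.1] [-55.4 -35.9] 66.0 -147.1
purple 27 [181.1 273.6] [-48.6  46.5] 67.3 136.3
```

View pics/c2.png

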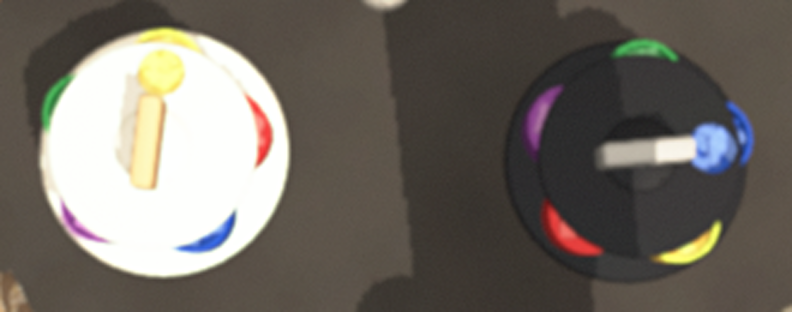

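The opening at crop (162,72) is now over yellow. The lid angle is about −5° and the pot is at about −5°. The dark lid has not moved and the arm is clear.

```bash
python3 -c "
from bench import bot
print(bot.job_done())"
```

```text
the job is handed in; nothing more can be done
None
```

The white lid's opening now sits over the yellow pot, within a degree or two in the last top picture; the dark caddy's lid has not visibly moved, the arm is clear, and the job was handed in at about 15 s, with no verdict returned.

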